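Hang the measuring dippers to dry and start the drying cabinet

ROBOT

A 6-joint arm with a two-finger parallel gripper is mounted at the origin on a cart in front of the work surface, level with it; the furniture and walls round the work are solid. World frame = base frame: x ahead of the robot, y to its left, z up, the work surface at z = 0. Lengths are in m, angles in rad, forces in N, time in s.
With the tool pointing down it reaches from about 0.35 to 0.975 m from the base axis. Payload 4.9 kg.
Tool frame: the origin (TCP) lies on the mounting face of the last link; the fingertips stand 173 mm ahead of it and the grasp point (between the pads) lies 155 mm ahead of it; z points along the fingers, y is the line along which they close (so a half turn about z gives the same grasp; the last joint's range is limited). The gripper opens to 85 mm and grips with 20 to 120 N. Pads are 22 mm wide; open, the fingers measure 114 mm over their backs; the gripper's body (76 mm by 85 mm) begins 54 mm behind the grasp point. The pads swing forward as they close: fully open they stand 13 mm farther back than shut.
Start: joints at [-1.228, 0.053, 1.613, -0, 1.476, -0.119], TCP at [0.278, -0.56, 0.405] pointing down, gripper open.
Joint ranges: [-3.01, 3.01], [-1.01, 2.22], [0.06, 2.58], [-1.02, 4.17], [0.09, 2.62], [-3.14, 3.14]. Speed limits (rad/s): [2.57, 2.57, 3.14, 3.14, 3.14, 3.14].

INTERFACE

Orientations are given as a rotation vector (axis times angle).
In Python, from station import monitor, eyes, finish_job gives the robot as it stands. The module is installed in compiled form; this text tells all that it offers.
- The arm moves only by the tool step_arm, never from a script. Its argument "commands" is a list of rows, each a list of 3 entries, a list of its own where there are three numbers: the opening in per cent of the stroke, from 0 (shut) to 100 (fully open), then the shift along the tool's x, y, z in mm, then the turn about the tool's z in degrees. In form: [[hand, [x, y, z], yaw], ...]. A call has 1 to 12 rows; each row is the pose to reach, as a shift and turn from the pose commanded when the call began, along the tool's axes at that moment; what a row does not reach only later rows make up. A row lasts 1/8 s, in which the tool goes at most 62.5 mm and 10.7 degrees, less where a joint would pass 70% of its speed; a pose out of reach is approached as far as the arm can. A call with a gripper value outside its range is refused whole. The fingers move at their own pace and stop on an object; "squeeze" is the grip in N (left out, the last holds). Time passes only in rows, so rows that repeat a pose let the fingers close. It gives the time, the measured TCP pose, the force, the opening and the grip force at its end, in the units of the state.
- monitor.get_obs(): the state, without advancing time (a new reading comes with each control period).
- eyes.get_image(name): name is "side" or "top"; returns the picture (480x640x3 uint8, red, green, blue); there is no depth.
- eyes.camera_info(name): a dict with "camera_matrix" (3x3 intrinsics, pixels), "k1" (the pictures are not rectified: a ray, as slopes to the right and down, at radius r is drawn at 1 + k1 r^2 times it, then the intrinsics apply), "extrinsics" (4x4, takes a point from camera to world coordinates). Camera axes: x right, y down, z forward; pixel columns grow to the right and rows downward; lengths in m; the calibration is good to about 2 mm. A picture is of the moment at which its call begins. camera_info takes no time and is no camera call.
- finish_job(): hands the job in; it is judged then, once.
The state is a dict: "t": time; "q": joint angles; "dq": joint speeds; "effort": joint torques, N m; "tool_pos": TCP position; "tool_rot": TCP orientation; "contact_force": force on the tool from outside, world axes, zero at the start; "wrist_torque": the same for the moment, N m; "opening": finger opening in m; "grip_force": force on a finger pad.
Only numpy, scipy, OpenCV 4.12 (cv2) and the standard library are available. Lean on these libraries where they do the work, as an engineer would, in place of code of your own. Each camera call takes 0.05 s, during which the arm holds its last target. There are 200 camera calls.

TASK

Hang every measuring dipper on the table by its hook on the rail inside the drying cabinet, letting its off-centre weight down slowly so that it stays on. When all of them hang there, lower the lid gently until it is fully closed, and only then turn the timer knob to the one long mark on its scale. Leave the other things on the table where they are.

Things in the scene. Friction and masses are not known exactly. Their poses are not given: they have to be found in the camera images.
- dipper0_grip (a point): Measuring dipper (may be absent), 120 g, low weighted foot: cup 44 mm across, 38 mm high, strip handle at one side with a black sleeve on top, 9 (x) by 18 (y) mm, 108 to 145 mm above the cup's underside. This is the sleeve's centre, at 128 mm. z up the handle, x away from the cup; the cup's axis is 24.5 mm to -x. Starts ahead of the robot, well before the card cabinet (its front at world x 0.53).
- dipper0_hook (a point): Middle of dipper0's hook mouth, axes as its grip, 10 mm to +x of and 34 mm below the sleeve's centre. The hook is behind the handle, 12 mm wide: level bar, underside 6 mm above this point; lip hanging to 12 mm below it; gap between handle and lip 15 mm. Hung and let go, the cup swings under the rail and the sleeve leans about 25 degrees to the box's front.
- dipper1_grip (a point): Measuring dipper (may be absent), 120 g, low weighted foot: cup 44 mm across, 46 mm high, strip handle at one side with a black sleeve on top, 9 (x) by 18 (y) mm, 108 to 145 mm above the cup's underside. This is the sleeve's centre, at 128 mm. z up the handle, x away from the cup; the cup's axis is 24.5 mm to -x. Starts ahead of the robot, well before the card cabinet (its front at world x 0.53).
- dipper1_hook (a point): Middle of dipper1's hook mouth, axes as its grip, 10 mm to +x of and 34 mm below the sleeve's centre. The hook is behind the handle, 12 mm wide: level bar, underside 6 mm above this point; lip hanging to 12 mm below it; gap between handle and lip 15 mm. Hung and let go, the cup swings under the rail and the sleeve leans about 25 degrees to the box's front.
- dipper2_grip (a point): Measuring dipper (may be absent), 120 g, low weighted foot: cup 44 mm across, 30 mm high, strip handle at one side with a black sleeve on top, 9 (x) by 18 (y) mm, 108 to 145 mm above the cup's underside. This is the sleeve's centre, at 128 mm. z up the handle, x away from the cup; the cup's axis is 24.5 mm to -x. Starts ahead of the robot, well before the card cabinet (its front at world x 0.53).
- dipper2_hook (a point): Middle of dipper2's hook mouth, axes as its grip, 10 mm to +x of and 34 mm below the sleeve's centre. The hook is behind the handle, 12 mm wide: level bar, underside 6 mm above this point; lip hanging to 12 mm below it; gap between handle and lip 15 mm. Hung and let go, the cup swings under the rail and the sleeve leans about 25 degrees to the box's front.
- dipper3_grip (a point): Measuring dipper (may be absent), 120 g, low weighted foot: cup 44 mm across, 42 mm high, strip handle at one side with a black sleeve on top, 9 (x) by 18 (y) mm, 108 to 145 mm above the cup's underside. This is the sleeve's centre, at 128 mm. z up the handle, x away from the cup; the cup's axis is 24.5 mm to -x. Starts ahead of the robot, well before the card cabinet (its front at world x 0.53).
- dipper3_hook (a point): Middle of dipper3's hook mouth, axes as its grip, 10 mm to +x of and 34 mm below the sleeve's centre. The hook is behind the handle, 12 mm wide: level bar, underside 6 mm above this point; lip hanging to 12 mm below it; gap between handle and lip 15 mm. Hung and let go, the cup swings under the rail and the sleeve leans about 25 degrees to the box's front.
- drier: Drying cabinet, fixed: grey steel box open at the top, 144 mm (x, front to back) by 262 mm (y), 186 mm high, walls 6 mm, with a timer ledge 108 mm deep, 130 mm wide, 128 mm high at its front. Origin under the centre of the box part (without ledge); x to the back, z up. To the robot's left, turned by up to 0.15 rad. A card cabinet, 230 mm high, stands near its right side: the rail's right end is cramped.
- rail_mid (a point): Middle of the steel hanging rail inside the box: a round rail 8 mm thick and 250 mm long between the side walls, along the cabinet's y, 6 mm behind the box's centre, 130 mm above its underside (56 mm below the rim), 60 mm from the back wall inside and 72 mm from the front wall. Same axes as the cabinet.
- lid (a joint): Angle of the cabinet's flat aluminium lid (144 by 262 by 6 mm, 0.25 kg), hinged along the rear rim: 0 closed flat on the rim, 1.57 straight up, at the start open leaning backward past upright. A stiff hinge (0.3 N m of friction) holds it where it is left; about 4 N at its front edge moves it.
- lid_hinge (a point): Middle of the lid's hinge line, on the rear rim of the cabinet (72 mm behind the box's centre, 186 mm above its underside); same axes as the cabinet.
- lid_edge (a point): Middle of the lid's free edge, 144 mm from the hinge line; its z is the normal of the outer face, its x points along the lid to the hinge. A black lip 90 mm wide sticks out 7 mm past the edge here.
- timer (a joint): Angle of the black timer knob, 0 to 3.2 rad, growing clockwise seen from above; 0 when the white pointer line on its top points to the cabinet's front (-x). Marks round the knob stand every 0.25 rad from 0 to 3.0; the one long, thick mark is at 2.5. Friction 0.03 N m; it stays where it is left.
- timer_grip (a point): Point on the timer knob's vertical axis where to grip it, 165 mm above the table, 134 mm in front of the box's centre. Its upright bar is 42 mm long, 14 mm thick, 32 mm high (top at 172 mm), on a foot 44 mm across; the bar lies along this point's x, the pointer line at its -x end; the point turns with the knob.
- rubber_stamp: Bystander: wooden stamp, 26x52x74 mm, upright; leave it alone. Origin under its centre.
- marker: Bystander: white and red marker pen, 17x134x18 mm, lying; leave it alone.
- calculator: Bystander: pocket calculator, 114x68x15 mm; leave it alone.
- carton: Bystander: food carton, 66x99x96 mm, behind the cabinet; leave it alone.
- tin: Bystander: food tin, 78 mm across, 112 mm high, behind the cabinet; leave it alone.
Not all that is in view belongs to the job. Leave any red look-alike of the part that bears dipper3_grip alone.

How it is judged:
On the way, in this order (a step that is already met when the one before it is completed fails the run):
1. all the dippers hang by their hooks on the rail (x of dipper0_hook in the frame of rail_mid between -0.015 and 0.015 m and z of dipper0_hook in the frame of rail_mid between -0.014 and 0.009 m and y of dipper0_hook in the frame of rail_mid between -0.122 and 0.122 m and x of dipper1_hook in the frame of rail_mid between -0.015 and 0.015 m and z of dipper1_hook in the frame of rail_mid between -0.014 and 0.009 m and y of dipper1_hook in the frame of rail_mid between -0.122 and 0.122 m and x of dipper2_hook in the frame of rail_mid between -0.015 and 0.015 m and z of dipper2_hook in the frame of rail_mid between -0.014 and 0.009 m and y of dipper2_hook in the frame of rail_mid between -0.122 and 0.122 m and x of dipper3_hook in the frame of rail_mid between -0.015 and 0.015 m and z of dipper3_hook in the frame of rail_mid between -0.014 and 0.009 m and y of dipper3_hook in the frame of rail_mid between -0.122 and 0.122 m), for 0.3 s.
2. the lid is closed (value of joint lid below 0.05 rad), for 0.2 s.
3. the timer points at the long mark (value of joint timer between 2.38 and 2.62 rad), for 0.2 s.
At the end, for the whole second after the job is handed in: Every dipper present hangs on the rail: the middle of its hook's mouth within 15 mm of the rail's axis front to back and from 14 mm below to 9 mm above it, between the side walls; the lid is closed to within 0.05 rad; the timer is within 0.12 rad of the long mark (2.38 to 2.62) (all of step 1 and all of step 3 and value of joint lid below 0.05 rad); the robot touches nothing.
It fails at once if a bystander is moved more than 40 mm (distance of any of rubber_stamp, marker, calculator, carton, tin from where it was at the start of the episode above 0.04 m).
It fails at once if the lid is slammed (faster than 3 rad/s) (velocity of joint lid below -3 rad/s).
Of dipper0, dipper1, dipper2, dipper3 only 2 to 3 are there at a start; the rules pass over those that are not, and their reading is None.
At some moment in a run one of dipper0, dipper1, dipper2, dipper3 may be knocked a few centimetres aside while the robot is not near it.
It also fails if it takes over 208 s, if anything falls off the work surface, if the arm or the gripper's body presses on something with over 40 N, if the wrist force passes 120 N, or if a joint passes its speed limit or range.

## Working session

There is one attempt and no reset: what is moved stays moved. The work goes in short steps, Python scripts to look and compute and a tool call to move; the robot and the scene stay as the last step left them, time stands still between calls to the robot, and variables do not carry over. Pictures are saved under pics/ and viewed, at most 17 in all, crops included, and the job is handed in when it is done.

Besides the shell and the picture viewer there is one more tool, called after "Call:" as name(argument=value, ...), one argument or row to a line, values as JSON. step_arm: Moves the arm, as the interface text tells. Its arguments: {"type":"object","properties":{"commands":{"type":"array"},"squeeze":{"type":"number"}},"required":["commands"]}

```bash
mkdir -p pics
cat > h.py <<'E'
import numpy as np, cv2
from station import monitor, eyes, finish_job
from scipy.spatial.transform import Rotation as R
def info(n):
    i=eyes.camera_info(n); return np.array(i["camera_matrix"],float),float(i["k1"]),np.array(i["extrinsics"],float)
def ray(n,u,v):
    K,k1,E=info(n)
    p=cv2.undistortPoints(np.array([[[u,v]]],float),K,np.array([k1,0,0,0.]))[0,0]
    d=E[:3,:3]@np.array([p[0],p[1],1]); return E[:3,3],d/np.linalg.norm(d)
def onz(n,u,v,z):
    o,d=ray(n,u,v); return o+d*(z-o[2])/d[2]
def tri(a,b):
    (o1,d1),(o2,d2)=ray("top",*a),ray("side",*b)
    s=np.linalg.lstsq(np.c_[d1,-d2],o2-o1,rcond=None)[0]
    p,q=o1+s[0]*d1,o2+s[1]*d2; return (p+q)/2,np.linalg.norm(p-q)
def proj(n,P):
    K,k1,E=info(n); T=np.linalg.inv(E)
    return cv2.projectPoints(np.array(P,float).reshape(-1,3),cv2.Rodrigues(T[:3,:3])[0],T[:3,3],K,np.array([k1,0,0,0.]))[0].reshape(-1,2)
def shot(n,f,crop=None,k=1):
    im=eyes.get_image(n)[:,:,::-1].copy(); cv2.imwrite("pics/raw_"+f+".png",im)
    if crop: x0,y0,x1,y1=crop; im=cv2.resize(im[y0:y1,x0:x1],None,fx=k,fy=k,interpolation=cv2.INTER_CUBIC)
    cv2.imwrite("pics/"+f+".png",im); return im
E
python3 - <<'E'
from h import *
np.set_printoptions(precision=3,suppress=True)
for n in("top","side"):
    shot(n,n+"0"); K,k1,E=info(n); print(n,K[0,0],k1,E)
o=monitor.get_obs(); print(o["tool_pos"],R.from_rotvec(o["tool_rot"]).as_matrix(),o["opening"])
E
```

```text
top 622.397998587891 0.0020024248999774555 [[ 0.023 -0.987  0.159  0.363]
 [-1.    -0.024 -0.006  0.056]
 [ 0.009 -0.159 -0.987  1.309]
 [ 0.     0.     0.     1.   ]]
side 548.835812006644 -0.10363267588542668 [[ 0.492 -0.348  0.798 -0.285]
 [-0.871 -0.191  0.453 -0.428]
 [-0.005 -0.918 -0.397  0.574]
 [ 0.     0.     0.     1.   ]]
[ 0.278 -0.559  0.404] [[ 0.895  0.446 -0.001]
 [ 0.446 -0.895  0.002]
 [ 0.    -0.002 -1.   ]] 0.0855447831022215
```

View pics/top0.png

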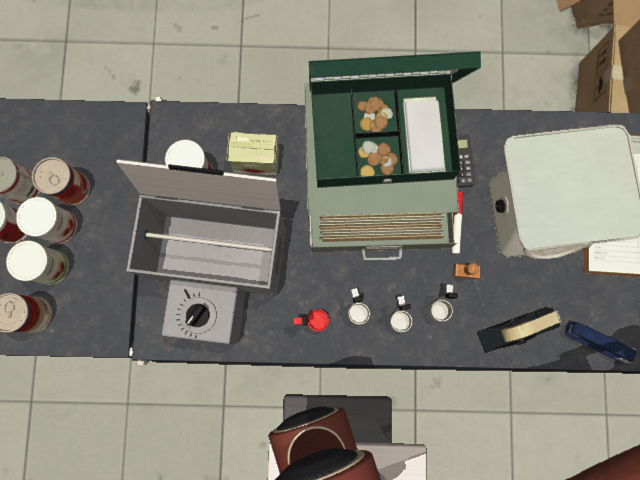

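View pics/side0.png

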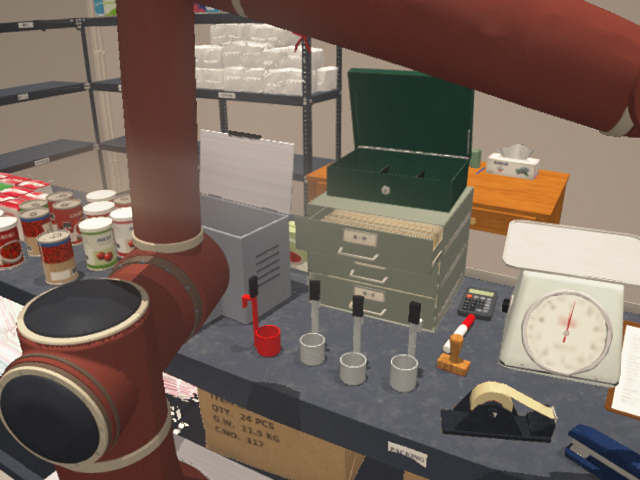

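The top view shows three grey dippers, with cups at (358,313), (401,320) and (441,310) and black sleeves just behind them. The red one at (318,320) is the look-alike and I'll leave it. The cabinet is at about (205,240) and its knob at (197,315). The side view agrees: grey sleeves at (315,290), (358,305) and (414,312), red at (253,287). I'll confirm in an enlarged crop.

Run:
```python
from h import *
im=cv2.imread("pics/raw_top0.png")
a=cv2.resize(im[275:345,285:470],None,fx=4,fy=4,interpolation=cv2.INTER_CUBIC)
b=cv2.resize(im[150:350,110:295],None,fx=4,fy=3.0*4/4,interpolation=cv2.INTER_CUBIC)
b=cv2.resize(im[182:345,115:295],None,fx=3.5,fy=3.5,interpolation=cv2.INTER_CUBIC)
cv2.imwrite("pics/cropD.png",a);cv2.imwrite("pics/cropC.png",b)
for n,(x0,y0,x1,y1) in {"top":(285,275,470,345),"side":(235,260,430,340)}.items():
    g=cv2.imread(f"pics/raw_{n}0.png")
    m=np.zeros(g.shape[:2],np.uint8); m[y0:y1,x0:x1]=(g[y0:y1,x0:x1].max(2)<32)*255
    k,l,s,c=cv2.connectedComponentsWithStats(m)
    for i in range(1,k):
        if s[i,4]>15: print(n,s[i],c[i].round(1))
```

```text
top [445 294  10   5  22] [448.2 296. ]
```

View pics/cropD.png

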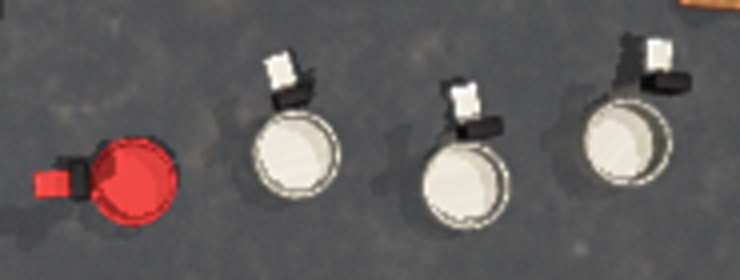

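View pics/cropC.png

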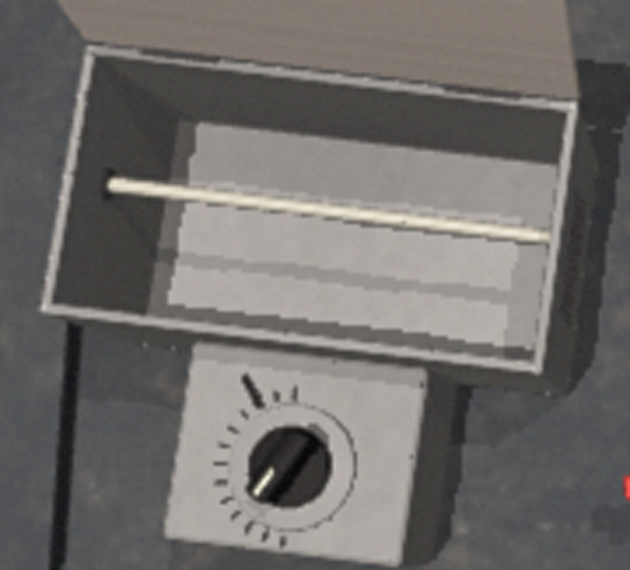

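The crop confirms three grey dippers with black sleeves at about (358,299), (405,307) and (452,296), plus the red look-alike. It also shows the box rim corners, the rail, the knob at (197,316) with its pointer front-left, and the long mark at (187,293).

Run:
```python
from h import *
np.set_printoptions(precision=4,suppress=True)
c=[onz("top",*p,.186) for p in((127,271.1),(269.9,288.3),(279.9,210.6),(140.1,195.1))]
print(np.array(c)); print([np.linalg.norm(c[i]-c[i-1]) for i in range(4)])
ctr=np.mean(c,0); yv=c[0]-c[1]; print("ctr",ctr,"yaw",np.arctan2(-yv[0],yv[1]))
for p in((146.4,234.9),(271.6,249.7)): print("rail",onz("top",*p,.134))
print("knob",onz("top",197.3,315.7,.172), "ptr",onz("top",115+262/3.5,182+482/3.5,.172),"mark",onz("top",115+252/3.5,182+390/3.5,.128))
# sleeve: top & side ; cups
cup={"A":(285+296/4,275+153/4),"B":(285+465/4,275+185/4),"C":(285+627/4,275+141/4)}
S={"A":((358.2,298.7),(315,290)),"B":((405,307),(358,306)),"C":((452,295.5),(414,313))}
for k in S:
    t,e=tri(*S[k]); cc=onz("top",*cup[k],.04); print(k,"sleeve",t,"err",e,"z.14",onz("top",*S[k][0],.138),"cup",cc, "yaw",np.arctan2(*(onz("top",*S[k][0],.138)-cc)[[1,0]]),"d",np.linalg.norm((onz("top",*S[k][0],.138)-cc)[:2]))
print(onz("top",*(300,321),.14))
im=cv2.imread("pics/raw_side0.png")
cv2.imwrite("pics/cropS.png",cv2.resize(im[265:400,240:440],None,fx=4,fy=4,interpolation=cv2.INTER_CUBIC))
```

```text
[[0.4699 0.4103 0.186 ]
 [0.4449 0.1514 0.186 ]
 [0.588  0.1384 0.186 ]
 [0.6107 0.3966 0.186 ]]
[np.float64(0.14148628587711587), np.float64(0.260036244276416), np.float64(0.14366308592275534), np.float64(0.25918403477103014)]
ctr [0.5284 0.2742 0.186 ] yaw -0.09611323566716964
rail [0.5449 0.3949 0.134 ]
rail [0.5222 0.1553 0.134 ]
knob [0.3933 0.2819 0.172 ] ptr [0.3858 0.2949 0.172 ] mark [0.4358 0.3124 0.128 ]
A sleeve [ 0.4332 -0.0109  0.1273] err 0.0009816747935562952 z.14 [ 0.4328 -0.0107  0.138 ] cup [ 0.4094 -0.0184  0.04  ] yaw 0.3162776795131668 d 0.02467675523459053
B sleeve [ 0.4196 -0.0995  0.1273] err 0.0013766971328275435 z.14 [ 0.4194 -0.0987  0.138 ] cup [ 0.3953 -0.1041  0.04  ] yaw 0.22305671494444052 d 0.02470504883508757
C sleeve [ 0.443  -0.1878  0.1272] err 0.003116041399723464 z.14 [ 0.443 -0.187  0.138] cup [ 0.4193 -0.1863  0.04  ] yaw -0.03122864843478838 d 0.023647673221068494
[0.3888 0.0971 0.14  ]
```

View pics/cropS.png

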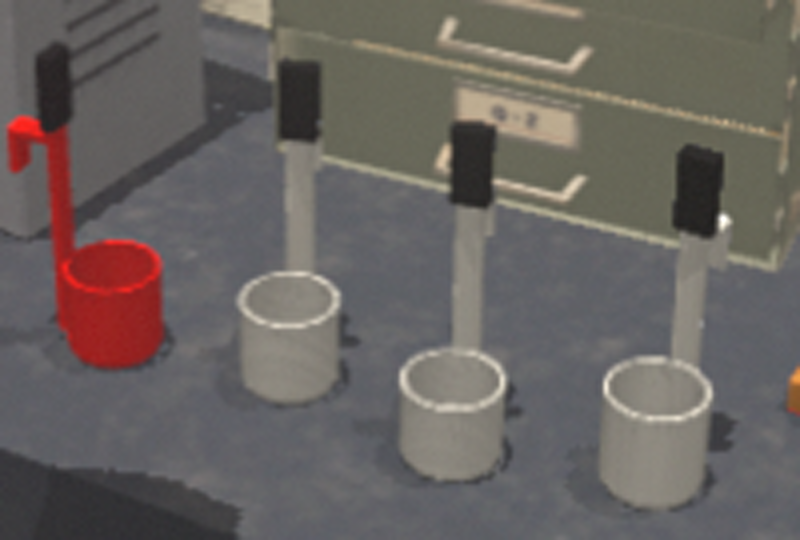

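```bash
cat >> h.py <<'E'
def go(x,y,z,deg):
    "shift in tool axes (mm) and tool turn (deg) that bring the grasp point to x,y,z with tool y at world angle deg"
    o=monitor.get_obs(); M=R.from_rotvec(o["tool_rot"]).as_matrix(); g=np.array(o["tool_pos"])+.155*M[:,2]
    a=np.degrees(np.arctan2(M[1,1],M[0,1]))
    print("grasp",g.round(4),"yang",a.round(2),"shift",(M.T@(np.array([x,y,z])-g)*1000).round(1),"turn",(-(((deg-a)+180)%360-180)).round(1))
    return g
E
python3 - <<'E'
from h import *
go(.4332,-.0109,.25,18); go(.4332,-.0109,.132,18)
for p in ((308,245),(308,190)): print(onz("top",*p,.23))
E
```

```text
grasp [ 0.2783 -0.559   0.2486] yang -63.54 shift [ 382.9 -421.7   -0.5] turn -81.5
grasp [ 0.2783 -0.559   0.2486] yang -63.54 shift [ 382.9 -421.5  117.5] turn -81.5
[0.51898256 0.08388381 0.23      ]
[0.61767703 0.08663036 0.23      ]
```

Call:
step_arm(
  commands=[
    [60,[38,-42,0],-8],
    [60,[76,-84,0],-16],
    [60,[115,-127,0],-24],
    [60,[153,-169,0],-33],
    [60,[191,-211,0],-41],
    [60,[230,-253,0],-49],
    [60,[268,-295,0],-57],
    [60,[306,-338,0],-65],
    [60,[345,-380,0],-73],
    [60,[383,-422,0],-81.5],
    [60,[383,-422,0],-81.5],
    [60,[383,-422,0],-81.5],
  ],
  squeeze=30,
)

```text
t: 1.6
tool_pos: [0.4332, -0.0111, 0.4043]
tool_rot: [-1.847, -2.54, 0.001]
contact_force: [-0.4, -0.4, -0.2]
opening: 0.051
grip_force: 0.0
```

Run:
```python
from h import *
go(.4332,-.0109,.132,18)
shot("side","s1",(230,200,470,400),3)
```

```text
grasp [ 0.433  -0.0112  0.2493] yang 17.95 shift [  0.2   0.3 117.3] turn -0.0
```

View pics/s1.png

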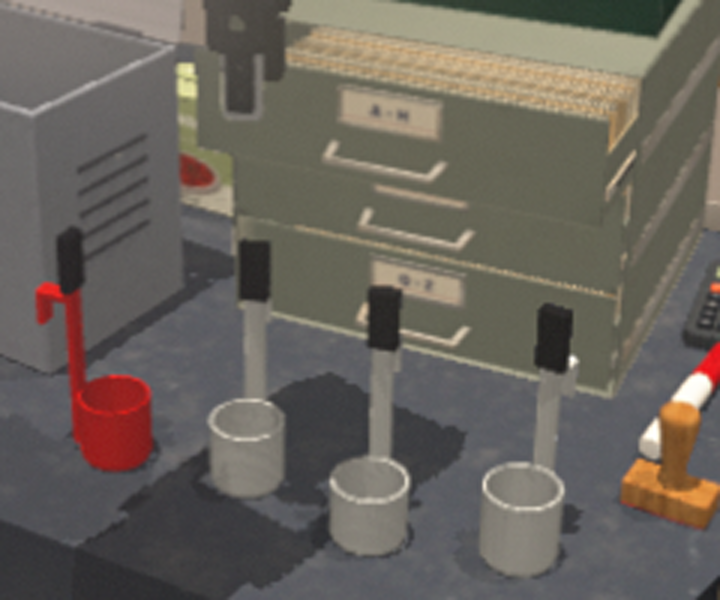

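The gripper, at crop (240,70), is directly above dipper A's sleeve at (254,270), and nothing has moved. I'll descend and grip.

Call:
step_arm(
  commands=[
    [60,[0,0,40],0],
    [60,[0,0,80],0],
    [60,[0,0,105],0],
    [60,[0,0,117],0],
    [0,[0,0,117],0],
    [0,[0,0,117],0],
    [0,[0,0,117],0],
    [0,[0,0,117],0],
    [0,[0,0,117],0],
    [0,[0,0,117],0],
  ],
  squeeze=40,
)

```text
t: 2.9
tool_pos: [0.434, -0.0111, 0.2891]
tool_rot: [1.846, 2.539, 0.002]
contact_force: [1.0, -0.9, 6.1]
opening: 0.0083
grip_force: 42.4
```

Call:
step_arm(
  commands=[
    [0,[0,0,-30],0],
    [0,[0,0,-80],0],
    [0,[0,0,-140],0],
    [0,[0,0,-200],0],
    [0,[0,0,-215],0],
  ],
)

```text
t: 3.52
tool_pos: [0.4333, -0.011, 0.507]
tool_rot: [1.844, 2.537, 0.004]
contact_force: [0.3, 0.4, -1.2]
opening: 0.008
grip_force: 41.4
```

```bash
cat >> h.py <<'E'
YAW=-.095; RM=np.array([.534,.2743])   # rail middle in the world
def slot(ly,dx=0.): # world xy of sleeve centre for hook mouth on the rail at local y
    c,s=np.cos(YAW),np.sin(YAW); return RM+np.array([[c,-s],[s,c]])@np.array([-.010+dx,ly])
E
python3 - <<'E'
from h import *
p=slot(.072); print(p); go(*p,.35,np.degrees(YAW)); go(.42,.2,.35,np.degrees(YAW))
shot("side","s2",(230,100,470,300),3)
E
```

```text
[0.53087481 0.34692392]
grasp [ 0.4342 -0.0112  0.352 ] yang 17.97 shift [310.8 202.4   2.2] turn 23.4
grasp [ 0.4342 -0.0112  0.352 ] yang 17.97 shift [205.3  51.6   1.6] turn 23.4
```

View pics/s2.png

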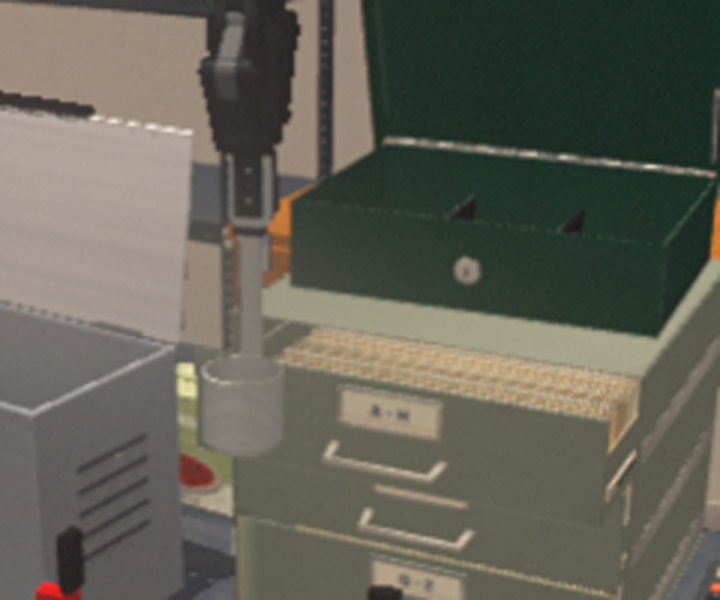

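Dipper A is held upright (crop cup at (242,400)). The grasp is about 6 mm above the sleeve centre. I'll carry it over the left part of the rail.

Call:
step_arm(
  commands=[
    [0,[40,10,0],4],
    [0,[80,20,0],8],
    [0,[120,30,0],12],
    [0,[160,40,0],16],
    [0,[205,52,0],20],
    [0,[235,95,0],23.4],
    [0,[260,130,0],23.4],
    [0,[285,165,0],23.4],
    [0,[311,202,0],23.4],
    [0,[311,202,0],23.4],
    [0,[311,202,0],23.4],
  ],
)

```text
t: 4.95
tool_pos: [0.5294, 0.3469, 0.4998]
tool_rot: [-2.323, -2.113, 0.008]
contact_force: [-0.6, -0.6, -1.3]
opening: 0.0086
grip_force: 41.5
```

Run:
```python
from h import *
p=slot(.072); g=go(*p,.200,np.degrees(YAW))
for n in("side","top"):
    im=shot(n,n+"3")
a=cv2.imread("pics/side3.png")[60:300,150:400]; b=cv2.imread("pics/top3.png")[120:360,90:340]
cv2.imwrite("pics/c3.png",cv2.resize(np.hstack([a,b]),None,fx=1.6,fy=2.4,interpolation=cv2.INTER_CUBIC))
```

```text
grasp [0.5287 0.3465 0.3448] yang -5.43 shift [  1.    2.7 144.8] turn 0.0
```

View pics/c3.png

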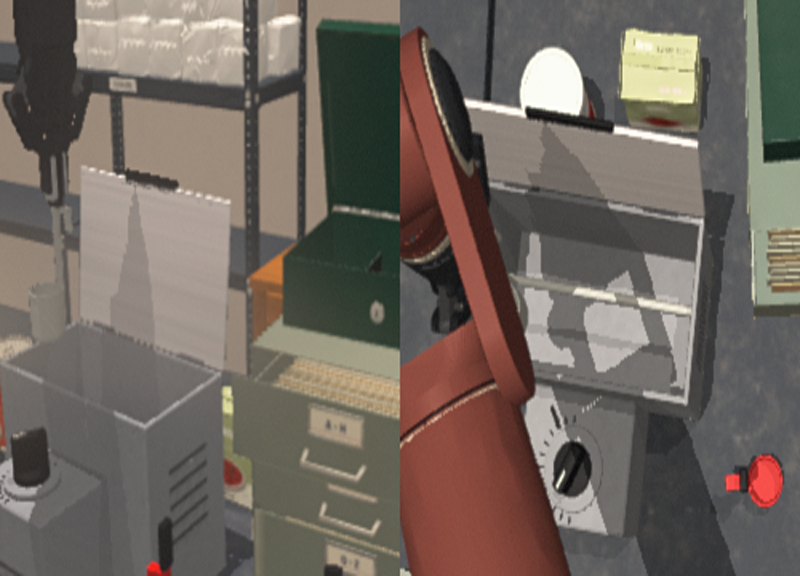

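Call:
step_arm(
  commands=[
    [0,[1,2.5,20],0],
    [0,[1,2.5,50],0],
    [0,[1,2.5,80],0],
    [0,[1,2.5,110],0],
    [0,[1,2.5,135],0],
    [0,[1,2.5,145],0],
    [0,[1,2.5,145],0],
  ],
)

```text
t: 5.92
tool_pos: [0.5318, 0.3474, 0.3567]
tool_rot: [-2.324, -2.113, 0.003]
contact_force: [0.3, -0.7, -0.7]
opening: 0.0087
grip_force: 41.4
```

Call:
step_arm(
  commands=[
    [0,[0,0,6],0],
    [0,[0,0,10],0],
    [0,[0,0,14],0],
    [0,[0,0,18],0],
    [0,[0,0,22],0],
  ],
)

```text
t: 6.55
tool_pos: [0.5322, 0.3478, 0.3355]
tool_rot: [-2.324, -2.113, -0.0]
contact_force: [0.3, -0.3, -2.0]
opening: 0.0081
grip_force: 41.4
```

Run:
```python
from h import *
p=slot(.072); g=go(*p,.168,np.degrees(YAW));
```

```text
grasp [0.5322 0.3478 0.1805] yang -5.44 shift [-1.  -1.2 12.5] turn 0.0
```

Call:
step_arm(
  commands=[
    [0,[-1,-1,4],0],
    [0,[-1,-1,7],0],
    [0,[-1,-1,10],0],
    [0,[-1,-1,11],0],
  ],
)

```text
t: 7.05
tool_pos: [0.531, 0.3469, 0.3244]
tool_rot: [-2.324, -2.113, 0.001]
contact_force: [-0.3, -0.3, -1.0]
opening: 0.0081
grip_force: 41.4
```

Call:
step_arm(
  commands=[
    [0,[0,0,2],0],
    [0,[0,0,2],0],
  ],
)

```text
t: 7.3
tool_pos: [0.5312, 0.347, 0.323]
tool_rot: [2.324, 2.113, 0.001]
contact_force: [0.2, 0.0, -0.2]
opening: 0.0087
grip_force: 41.5
```

Call:
step_arm(
  commands=[
    [0,[0,0,2],0],
    [0,[0,0,2],0],
  ],
)

```text
t: 7.55
tool_pos: [0.5312, 0.347, 0.3228]
tool_rot: [2.324, 2.113, 0.001]
contact_force: [-3.5, -2.6, 5.9]
opening: 0.0084
grip_force: 42.6
```

Contact came at the predicted height, so the hook is on the rail. I'll open slowly so the front pad lets the sleeve lean.

Call:
step_arm(
  commands=[
    [10,[0,0,0],0],
    [12,[0,0,0],0],
    [14,[0,0,0],0],
    [16,[0,0,0],0],
    [18,[0,0,0],0],
    [20,[0,0,0],0],
    [22,[0,0,0],0],
    [24,[0,0,0],0],
    [26,[0,0,0],0],
    [28,[0,0,0],0],
    [30,[0,0,0],0],
    [32,[0,0,0],0],
  ],
  squeeze=20,
)

```text
t: 9.05
tool_pos: [0.5311, 0.3469, 0.3208]
tool_rot: [2.324, 2.113, 0.0]
contact_force: [0.9, -0.7, -1.0]
opening: 0.0272
grip_force: 0.1
```

Call:
step_arm(
  commands=[
    [34,[0,0,0],0],
    [36,[0,0,0],0],
    [38,[0,0,0],0],
    [40,[0,0,0],0],
    [43,[0,0,0],0],
    [46,[0,0,0],0],
    [50,[0,0,0],0],
    [50,[0,0,0],0],
    [55,[0,0,0],0],
    [60,[0,0,0],0],
    [60,[0,0,0],0],
    [60,[0,0,0],0],
  ],
)

```text
t: 10.55
tool_pos: [0.5311, 0.3469, 0.3207]
tool_rot: [-2.324, -2.113, -0.0]
contact_force: [0.5, -0.4, -0.3]
opening: 0.051
grip_force: 0.0
```

Call:
step_arm(
  commands=[
    [60,[0,0,-20],0],
    [60,[0,0,-50],0],
    [60,[0,0,-100],0],
    [60,[0,-60,-120],0],
    [60,[0,-120,-130],0],
    [60,[60,-130,-130],0],
    [60,[120,-130,-130],0],
    [60,[180,-130,-130],0],
    [60,[240,-130,-130],0],
    [60,[300,-130,-130],0],
    [60,[300,-130,-130],0],
  ],
)

```text
t: 11.92
tool_pos: [0.4296, 0.6613, 0.448]
tool_rot: [2.321, 2.117, -0.005]
contact_force: [-0.6, -0.1, -0.3]
opening: 0.051
grip_force: 0.0
```

Run:
```python
from h import *
go(.4196,-.0995,.25,12.8)
for n in("side","top"):
    im=shot(n,n+"4")
a=cv2.imread("pics/side4.png")[140:380,200:440]; b=cv2.imread("pics/top4.png")[160:350,115:470]
a=cv2.resize(a,None,fx=2,fy=2); b=cv2.resize(b,None,fx=2.,fy=2.0); 
c=cv2.imread("pics/top4.png")[190:300,120:290]; c=cv2.resize(c,None,fx=4.4,fy=4.4,interpolation=cv2.INTER_CUBIC)
cv2.imwrite("pics/c4.png",c)
m=cv2.imread("pics/raw_top0.png").astype(int)-cv2.imread("pics/top4.png"); d=np.abs(m).max(2)[280:340,370:470]; print((d>40).sum())
```

```text
grasp [0.4293 0.661  0.293 ] yang -5.27 shift [-758.1   60.3   44.5] turn -18.1
0
```

View pics/c4.png

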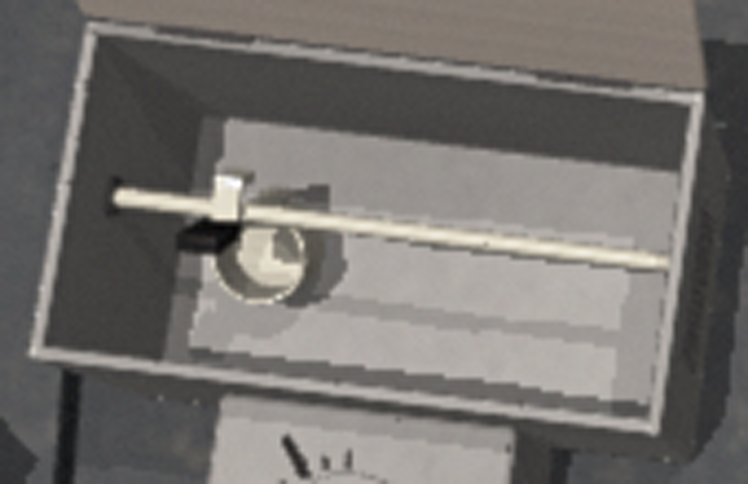

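Dipper A hangs on the rail (hook at crop (228,195) over it, sleeve leaning forward). B and C haven't moved, so B is next.

Call:
step_arm(
  commands=[
    [60,[-50,5,0],0],
    [60,[-105,10,0],-2],
    [60,[-160,15,0],-4],
    [60,[-215,20,0],-6],
    [60,[-270,25,0],-8],
    [60,[-330,30,0],-10],
    [60,[-390,35,0],-12],
    [60,[-450,40,0],-14],
    [60,[-510,45,0],-16],
    [60,[-570,50,0],-18],
    [60,[-630,55,20],-18],
    [60,[-690,58,44],-18],
  ],
)

```text
t: 13.52
tool_pos: [0.4208, -0.0338, 0.4097]
tool_rot: [1.963, 2.445, 0.004]
contact_force: [0.6, 0.0, 0.3]
opening: 0.051
grip_force: 0.0
```

Run:
```python
from h import *
go(.4196,-.0995,.136,12.8)
```

```text
grasp [ 0.4218 -0.0341  0.2547] yang 12.48 shift [-63.  -16.9 118.8] turn -0.3
```

Call:
step_arm(
  commands=[
    [60,[-50,-13,0],0],
    [60,[-64,-17,0],0],
    [60,[-64,-17,0],0],
    [60,[-64,-17,0],0],
  ],
)

```text
t: 14.02
tool_pos: [0.4196, -0.0968, 0.4086]
tool_rot: [1.963, 2.451, 0.001]
contact_force: [-0.4, 0.9, -1.1]
opening: 0.0508
grip_force: 0.0
```

Run:
```python
from h import *
go(.4196,-.0995,.136,12.8)
```

```text
grasp [ 0.4199 -0.0969  0.2536] yang 12.62 shift [ -2.5  -1.  117.6] turn -0.2
```

Call:
step_arm(
  commands=[
    [60,[-2,0,40],0],
    [60,[-2,0,80],0],
    [60,[-2,0,105],0],
    [60,[-2,0,117],0],
    [60,[-2,0,117],0],
    [0,[-2,0,117],0],
    [0,[-2,0,117],0],
    [0,[-2,0,117],0],
    [0,[-2,0,117],0],
    [0,[-2,0,117],0],
    [0,[-2,0,117],0],
  ],
  squeeze=40,
)

```text
t: 15.4
tool_pos: [0.4209, -0.0999, 0.292]
tool_rot: [1.964, 2.449, 0.002]
contact_force: [2.2, 0.3, 5.1]
opening: 0.0083
grip_force: 41.6
```

Call:
step_arm(
  commands=[
    [0,[0,0,-30],0],
    [0,[0,0,-80],0],
    [0,[0,0,-140],0],
    [0,[0,0,-200],0],
    [0,[0,0,-215],0],
    [0,[0,0,-215],0],
  ],
)

```text
t: 16.15
tool_pos: [0.4203, -0.0998, 0.5055]
tool_rot: [-1.965, -2.451, 0.0]
contact_force: [-0.4, 0.4, -2.9]
opening: 0.0087
grip_force: 40.6
```

Run:
```python
from h import *
go(*slot(.010),.35,np.degrees(YAW)); go(.42,.17,.35,np.degrees(YAW))
im=shot("side","side5"); t=shot("top","top5")
cv2.imwrite("pics/c5.png",np.hstack([cv2.resize(im[60:340,240:440],None,fx=2,fy=2),cv2.resize(t[270:350,380:470],(400,560))]))
```

```text
grasp [ 0.4202 -0.0998  0.3505] yang 12.55 shift [353.  185.9   0.4] turn 18.0
grasp [ 0.4202 -0.0998  0.3505] yang 12.55 shift [263.4  58.4   0.5] turn 18.0
```

View pics/c5.png

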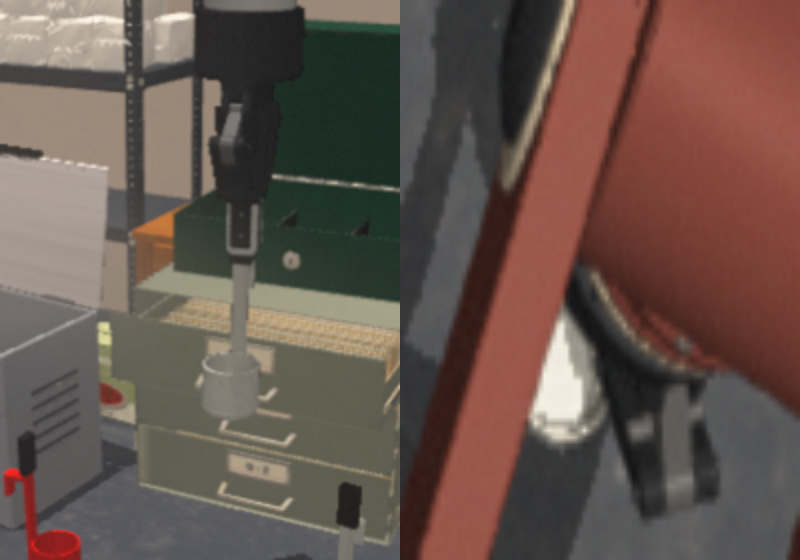

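B is upright in the grip (crop cup (230,385)), grasped about 9 mm above the sleeve centre. I'll carry it to the middle slot.

Call:
step_arm(
  commands=[
    [0,[50,11,0],3],
    [0,[100,22,0],6],
    [0,[155,34,0],9],
    [0,[210,46,0],12],
    [0,[263,58,0],15],
    [0,[290,96,0],18],
    [0,[315,132,0],18],
    [0,[340,168,0],18],
    [0,[353,186,0],18],
    [0,[353,186,0],18],
    [0,[353,186,0],18],
    [0,[353,186,0],18],
  ],
)

```text
t: 17.75
tool_pos: [0.5246, 0.2847, 0.5054]
tool_rot: [-2.325, -2.113, 0.001]
contact_force: [-0.4, 0.2, -2.4]
opening: 0.0085
grip_force: 40.5
```

Run:
```python
from h import *
go(*slot(.010),.2,np.degrees(YAW))
```

```text
grasp [0.5245 0.2846 0.3504] yang -5.47 shift [  0.7   0.5 150.4] turn -0.0
```

Call:
step_arm(
  commands=[
    [0,[0.5,0.5,20],0],
    [0,[0.5,0.5,50],0],
    [0,[0.5,0.5,80],0],
    [0,[0.5,0.5,110],0],
    [0,[0.5,0.5,140],0],
    [0,[0.5,0.5,155],0],
    [0,[0.5,0.5,162],0],
    [0,[0.5,0.5,168],0],
    [0,[0.5,0.5,172],0],
    [0,[0.5,0.5,174],0],
    [0,[0.5,0.5,174],0],
  ],
)

```text
t: 19.12
tool_pos: [0.5257, 0.2858, 0.3321]
tool_rot: [2.324, 2.113, 0.001]
contact_force: [-0.1, -0.4, -1.0]
opening: 0.008
grip_force: 40.5
```

Call:
step_arm(
  commands=[
    [0,[0,0,3],0],
    [0,[0,0,3],0],
  ],
)

```text
t: 19.38
tool_pos: [0.5256, 0.2857, 0.3286]
tool_rot: [-2.324, -2.113, 0.001]
contact_force: [0.2, -0.2, -1.3]
opening: 0.0082
grip_force: 40.5
```

Call:
step_arm(
  commands=[
    [0,[0,0,2],0],
    [0,[0,0,2],0],
  ],
)

```text
t: 19.62
tool_pos: [0.5256, 0.2857, 0.3266]
tool_rot: [-2.324, -2.113, 0.001]
contact_force: [-0.4, 0.3, -1.4]
opening: 0.0085
grip_force: 40.6
```

Call:
step_arm(
  commands=[
    [0,[0,0,2],0],
    [0,[0,0,2],0],
  ],
)

```text
t: 19.88
tool_pos: [0.5258, 0.2858, 0.3258]
tool_rot: [2.324, 2.113, 0.001]
contact_force: [-1.1, -0.4, 2.7]
opening: 0.0083
grip_force: 41.2
```

Call:
step_arm(
  commands=[
    [0,[0,0,2],0],
    [0,[0,0,2],0],
  ],
)

```text
t: 20.12
tool_pos: [0.5258, 0.2859, 0.3256]
tool_rot: [2.324, 2.113, 0.001]
contact_force: [-5.3, -2.1, 10.3]
opening: 0.0083
grip_force: 42.3
```

Seated as predicted. I'll let it down and retreat, this time along tool -x and upward.

Call:
step_arm(
  commands=[
    [10,[0,0,-1],0],
    [12,[0,0,-1],0],
    [14,[0,0,-1],0],
    [16,[0,0,-1],0],
    [18,[0,0,-1],0],
    [20,[0,0,-1],0],
    [22,[0,0,-1],0],
    [24,[0,0,-1],0],
    [26,[0,0,-1],0],
    [28,[0,0,-1],0],
    [30,[0,0,-1],0],
    [32,[0,0,-1],0],
  ],
  squeeze=20,
)

```text
t: 21.62
tool_pos: [0.5257, 0.2857, 0.3239]
tool_rot: [2.324, 2.113, 0.0]
contact_force: [0.8, 0.2, 0.0]
opening: 0.0277
grip_force: 0.0
```

Call:
step_arm(
  commands=[
    [34,[0,0,0],0],
    [36,[0,0,0],0],
    [38,[0,0,0],0],
    [40,[0,0,0],0],
    [43,[0,0,0],0],
    [46,[0,0,0],0],
    [50,[0,0,0],0],
    [50,[0,0,0],0],
    [55,[0,0,0],0],
    [60,[0,0,0],0],
    [60,[0,0,0],0],
    [60,[0,0,0],0],
  ],
)

```text
t: 23.12
tool_pos: [0.5257, 0.2857, 0.3239]
tool_rot: [-2.324, -2.113, -0.0]
contact_force: [-0.7, 0.4, -0.0]
opening: 0.0515
grip_force: 0.0
```

Call:
step_arm(
  commands=[
    [60,[0,0,-20],0],
    [60,[0,0,-50],0],
    [60,[0,0,-100],0],
    [60,[0,-60,-120],0],
    [60,[-30,-90,-130],-3],
    [60,[-90,-85,-130],-3],
    [60,[-150,-80,-130],-3],
    [60,[-210,-75,-130],-3],
    [60,[-270,-70,-130],-3],
    [60,[-270,-70,-130],-3],
    [60,[-270,-70,-130],-3],
  ],
)

```text
t: 24.5
tool_pos: [0.4303, 0.0237, 0.4551]
tool_rot: [2.268, 2.172, 0.002]
contact_force: [-0.5, -0.3, 0.2]
opening: 0.0517
grip_force: 0.0
```

Run:
```python
from h import *
go(.443,-.1878,.25,-1.8)
im=shot("side","side6"); t=shot("top","top6")
cv2.imwrite("pics/c6.png",np.hstack([cv2.resize(t[180:350,115:295],None,fx=2.3,fy=3),cv2.resize(t[270:350,380:470],(360,510))]))
for f in("top","side"):
    d=np.abs(cv2.imread(f"pics/raw_{f}0.png").astype(int)-cv2.imread(f"pics/{f}6.png")).max(2); print((d[280:325,430:465] if f=="top" else d[290:395,385:425]).__gt__(40).sum())
```

```text
grasp [0.4305 0.0237 0.3001] yang -2.48 shift [-210.8   21.5   50. ] turn -0.7
0
0
```

View pics/c6.png

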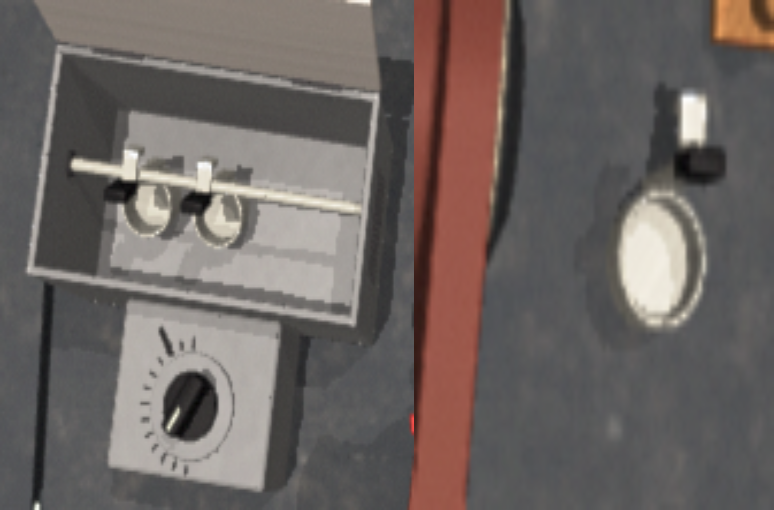

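A and B both hang, with hooks at crop (131,163) and (205,173). C is unmoved.

Call:
step_arm(
  commands=[
    [60,[-50,5,0],0],
    [60,[-100,10,0],0],
    [60,[-150,15,10],0],
    [60,[-200,20,30],0],
    [60,[-211,21,50],0],
    [60,[-211,21,80],0],
    [60,[-211,21,90],0],
    [60,[-211,21,90],0],
  ],
)

```text
t: 25.6
tool_pos: [0.4427, -0.1871, 0.3635]
tool_rot: [-2.265, -2.175, 0.0]
contact_force: [0.3, -0.0, -0.1]
opening: 0.0513
grip_force: 0.0
```

Run:
```python
from h import *
go(.443,-.1875,.136,-1.8)
```

```text
grasp [ 0.4426 -0.187   0.2085] yang -2.32 shift [-0.6  0.5 72.5] turn -0.5
```

Call:
step_arm(
  commands=[
    [60,[0,0,30],0],
    [60,[0,0,60],0],
    [60,[0,0,72],0],
    [60,[0,0,72],0],
    [0,[0,0,72],0],
    [0,[0,0,72],0],
    [0,[0,0,72],0],
    [0,[0,0,72],0],
    [0,[0,0,72],0],
    [0,[0,0,72],0],
  ],
  squeeze=40,
)

```text
t: 26.85
tool_pos: [0.4428, -0.1883, 0.2928]
tool_rot: [2.267, 2.172, 0.001]
contact_force: [1.9, -0.8, 4.5]
opening: 0.0086
grip_force: 42.9
```

Call:
step_arm(
  commands=[
    [0,[0,0,-30],0],
    [0,[0,0,-80],0],
    [0,[0,0,-140],0],
    [0,[0,0,-200],0],
    [0,[0,0,-215],0],
    [0,[0,0,-215],0],
  ],
)

```text
t: 27.6
tool_pos: [0.4423, -0.1882, 0.5067]
tool_rot: [2.268, 2.173, -0.0]
contact_force: [-0.2, -0.4, -2.4]
opening: 0.0084
grip_force: 41.9
```

Run:
```python
from h import *
go(*slot(-.05),.35,np.degrees(YAW)); go(.42,.13,.35,np.degrees(YAW))
```

```text
grasp [ 0.4423 -0.1882  0.3517] yang -2.45 shift [416.6  59.3   1.6] turn 3.0
grasp [ 0.4423 -0.1882  0.3517] yang -2.45 shift [317.  -35.9   1.6] turn 3.0
```

Call:
step_arm(
  commands=[
    [0,[60,-7,0],0],
    [0,[120,-14,0],1],
    [0,[180,-21,0],2],
    [0,[240,-28,0],3],
    [0,[300,-35,0],3],
    [0,[350,-10,0],3],
    [0,[390,25,0],3],
    [0,[410,50,0],3],
    [0,[417,59,0],3],
    [0,[417,59,0],3],
    [0,[417,59,0],3],
    [0,[417,59,0],3],
  ],
)

```text
t: 29.1
tool_pos: [0.5185, 0.2253, 0.5072]
tool_rot: [2.325, 2.112, 0.001]
contact_force: [0.6, 0.3, -0.7]
opening: 0.0083
grip_force: 41.8
```

Run:
```python
from h import *
go(*slot(-.05),.2,np.degrees(YAW))
```

```text
grasp [0.5186 0.2253 0.3522] yang -5.49 shift [  0.2   0.6 152.2] turn -0.0
```

Call:
step_arm(
  commands=[
    [0,[0,0.5,20],0],
    [0,[0,0.5,50],0],
    [0,[0,0.5,80],0],
    [0,[0,0.5,110],0],
    [0,[0,0.5,140],0],
    [0,[0,0.5,155],0],
    [0,[0,0.5,163],0],
    [0,[0,0.5,169],0],
    [0,[0,0.5,174],0],
    [0,[0,0.5,178],0],
    [0,[0,0.5,178],0],
  ],
)

```text
t: 30.48
tool_pos: [0.5196, 0.2259, 0.3288]
tool_rot: [-2.324, -2.113, 0.0]
contact_force: [0.8, 0.1, -0.6]
opening: 0.0086
grip_force: 41.8
```

Call:
step_arm(
  commands=[
    [0,[0,0,3],0],
    [0,[0,0,3],0],
  ],
)

```text
t: 30.72
tool_pos: [0.5198, 0.226, 0.3265]
tool_rot: [2.324, 2.113, 0.002]
contact_force: [-0.2, -0.1, 0.5]
opening: 0.0083
grip_force: 42.1
```

Call:
step_arm(
  commands=[
    [0,[0,0,2],0],
    [0,[0,0,2],0],
  ],
)

```text
t: 30.98
tool_pos: [0.5199, 0.2261, 0.3263]
tool_rot: [2.324, 2.113, 0.002]
contact_force: [-3.8, -1.7, 9.7]
opening: 0.0081
grip_force: 43.3
```

Contact came at grasp z ≈ 0.171, as for B. I'll let it down slowly.

Call:
step_arm(
  commands=[
    [10,[0,0,-1],0],
    [12,[0,0,-1],0],
    [14,[0,0,-1],0],
    [16,[0,0,-1],0],
    [18,[0,0,-1],0],
    [20,[0,0,-1],0],
    [22,[0,0,-1],0],
    [24,[0,0,-1],0],
    [26,[0,0,-1],0],
    [28,[0,0,-1],0],
    [30,[0,0,-1],0],
    [32,[0,0,-1],0],
  ],
  squeeze=20,
)

```text
t: 32.48
tool_pos: [0.5196, 0.226, 0.3249]
tool_rot: [-2.324, -2.114, 0.0]
contact_force: [-0.1, -0.7, -0.7]
opening: 0.0273
grip_force: 0.0
```

Call:
step_arm(
  commands=[
    [34,[0,0,0],0],
    [36,[0,0,0],0],
    [38,[0,0,0],0],
    [40,[0,0,0],0],
    [43,[0,0,0],0],
    [46,[0,0,0],0],
    [50,[0,0,0],0],
    [50,[0,0,0],0],
    [55,[0,0,0],0],
    [60,[0,0,0],0],
    [60,[0,0,0],0],
    [60,[0,0,0],0],
  ],
)

```text
t: 33.98
tool_pos: [0.5196, 0.226, 0.3249]
tool_rot: [-2.324, -2.113, -0.0]
contact_force: [0.5, 1.1, 1.0]
opening: 0.0514
grip_force: 0.0
```

Call:
step_arm(
  commands=[
    [60,[0,0,-20],0],
    [60,[0,0,-50],0],
    [60,[0,0,-100],0],
    [60,[0,-40,-140],0],
    [30,[-20,-90,-170],0],
    [0,[-80,-90,-190],0],
    [0,[-140,-90,-200],0],
    [0,[-200,-90,-200],0],
    [0,[-200,-90,-200],0],
    [0,[-200,-90,-200],0],
  ],
)

```text
t: 35.22
tool_pos: [0.4107, 0.0353, 0.5261]
tool_rot: [2.324, 2.112, 0.002]
contact_force: [-0.1, 0.3, 1.0]
opening: 0.0003
grip_force: 0.0
```

Run:
```python
from h import *
t=shot("top","top7",(110,150,300,350),3)
im=shot("side","side7")
cv2.imwrite("pics/c7.png",np.hstack([t,cv2.resize(im[100:350,170:300],None,fx=1.6,fy=2.4)[:600]]))
g=go(.53,.27,.5,-95)
```

```text
grasp [0.411  0.0363 0.3704] yang -5.33 shift [ 243.8   96.8 -129.5] turn 89.7
```

View pics/c7.png

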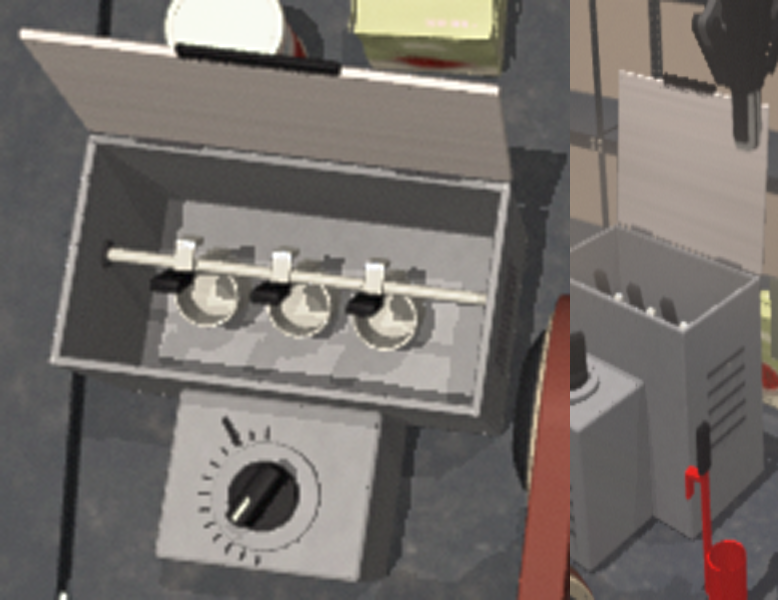

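All three hooks sit over the rail with the sleeves leaning forward. The lid's black lip is at crop (258,60) in the top view and at about (245,135) in the side view; I'll triangulate its position.

Run:
```python
from h import *
p,e=tri((110+258/3,150+60/3),(245,135.4)); print(p.round(3),e)
c,s=np.cos(YAW),np.sin(YAW); hx=RM+np.array([c,s])*.066; print("hinge",hx)
d=(p[:2]-hx)@[c,s]; print("back",d,"up",p[2]-.186,"ang",np.arctan2(p[2]-.186,-d),"L",np.hypot(d,p[2]-.186))
import sys
g=go(*(hx+np.array([c,s])*(d+.05)+np.array([-s,c])*0.0),p[2]+.06,np.degrees(YAW))
```

```text
[0.623 0.266 0.33 ] 0.0008587106913862094
hinge [0.5997024  0.26803943]
back 0.023439050878066196 up 0.14356500702331743 ang 1.7326328492848302 L 0.14546580473661072
grasp [0.411  0.0363 0.3704] yang -5.33 shift [248.1 239.8 -18.9] turn 0.1
```

Run:
```python
from h import *
c,s=np.cos(YAW),np.sin(YAW); hx=RM+np.array([c,s])*.066; ex=np.array([c,s]); ey=np.array([-s,c])
go(*(hx-ex*.12),.43,np.degrees(YAW)); go(*(hx+ex*.07),.43,np.degrees(YAW))
# arc relative to the pose (back .07, grasp z .323): forward (tool y is +back) and down
r=.12
for th in (1.73,1.6,1.4,1.2,1.0,.8,.6,.4,.2,.1,.0):
    x=-r*np.cos(th)+.006*np.sin(th)+.0145; z=.186+r*np.sin(th)+.006*np.cos(th)+.018
    print(th,"y",round((x-.07)*1000),"z",round((.323-z)*1000))
```

```text
grasp [0.411  0.0363 0.3704] yang -5.33 shift [248.5  46.4 -59.5] turn 0.1
grasp [0.411  0.0363 0.3704] yang -5.33 shift [248.1 236.4 -59.4] turn 0.1
1.73 y -31 z 1
1.6 y -46 z -1
1.4 y -70 z 0
1.2 y -93 z 5
1.0 y -115 z 15
0.8 y -135 z 29
0.6 y -151 z 46
0.4 y -164 z 67
0.2 y -172 z 89
0.1 y -174 z 101
0.0 y -176 z 113
```

Call:
step_arm(
  commands=[
    [0,[40,8,-40],0],
    [0,[90,17,-60],0],
    [0,[140,26,-60],0],
    [0,[190,36,-60],0],
    [0,[248,46,-60],0],
    [0,[248,100,-60],0],
    [0,[248,150,-60],0],
    [0,[248,195,-60],0],
    [0,[248,236,-60],0],
    [0,[248,236,-60],0],
    [0,[248,236,-60],0],
  ],
)

```text
t: 36.7
tool_pos: [0.6688, 0.2616, 0.5845]
tool_rot: [-2.321, -2.116, 0.001]
contact_force: [-0.5, 0.1, 1.1]
opening: 0.0
grip_force: 0.0
```

Call:
step_arm(
  commands=[
    [0,[0,0,40],0],
    [0,[0,0,80],0],
    [0,[0,0,107],0],
    [0,[0,0,107],0],
    [0,[0,0,107],0],
  ],
)

```text
t: 37.33
tool_pos: [0.6688, 0.2606, 0.4805]
tool_rot: [2.322, 2.114, 0.004]
contact_force: [-0.2, 0.6, 0.4]
opening: 0.0001
grip_force: 0.0
```

Run:
```python
from h import *
c,s=np.cos(YAW),np.sin(YAW); hx=RM+np.array([c,s])*.066; ex=np.array([c,s])
go(*(hx+ex*.07),.323,np.degrees(YAW))
```

```text
grasp [0.6693 0.2607 0.3255] yang -5.38 shift [0.7 0.1 2.5] turn 0.1
```

Call:
step_arm(
  commands=[
    [0,[0,-15,2],0],
    [0,[0,-31,2],0],
    [0,[0,-46,2],0],
    [0,[0,-58,2],0],
    [0,[0,-70,3],0],
    [0,[0,-82,5],0],
    [0,[0,-93,8],0],
    [0,[0,-104,12],0],
    [0,[0,-115,17],0],
    [0,[0,-125,23],0],
    [0,[0,-135,31],0],
    [0,[0,-135,31],0],
  ],
)

```text
t: 38.83
tool_pos: [0.5341, 0.2727, 0.4454]
tool_rot: [-2.323, -2.113, 0.004]
contact_force: [-0.2, -0.1, 0.2]
opening: -0.0001
grip_force: 0.0
```

Run:
```python
from h import *
c,s=np.cos(YAW),np.sin(YAW); hx=RM+np.array([c,s])*.066; ex=np.array([c,s])
go(*(hx-ex*.106),.210,np.degrees(YAW)); print(monitor.get_obs()["contact_force"])
t=shot("top","top8",(110,150,300,350),3)
im=shot("side","side8")
cv2.imwrite("pics/c8.png",np.hstack([t[:,:],cv2.resize(im[100:350,170:300],None,fx=1.6,fy=2.4)[:600]]))
```

```text
grasp [0.5337 0.2726 0.2904] yang -5.41 shift [  1.8 -39.6  80.5] turn 0.0
[-0.19671555 -0.08212827  0.15785816]
```

View pics/c8.png

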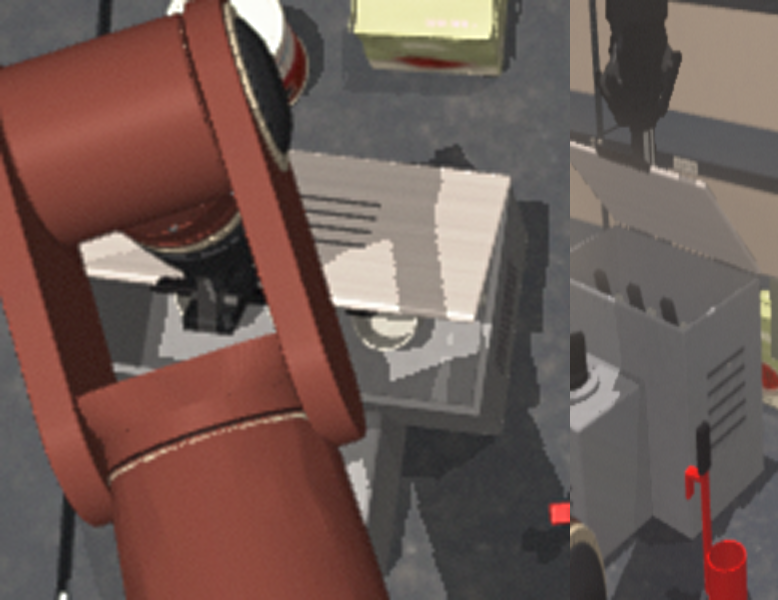

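The lid has followed the fingers to about 0.8 rad and the dippers are still hanging. I'll continue down the arc.

Call:
step_arm(
  commands=[
    [0,[2,-8,7],0],
    [0,[2,-16,15],0],
    [0,[2,-23,25],0],
    [0,[2,-29,36],0],
    [0,[2,-33,46],0],
    [0,[2,-37,58],0],
    [0,[2,-38,64],0],
    [0,[2,-39,70],0],
    [0,[2,-40,75],0],
    [0,[2,-40,79],0],
    [0,[2,-40,80],0],
  ],
)

```text
t: 40.3
tool_pos: [0.4954, 0.2785, 0.3666]
tool_rot: [-2.324, -2.113, 0.0]
contact_force: [-0.9, -0.3, 0.4]
opening: 0.0002
grip_force: 0.5
```

Call:
step_arm(
  commands=[
    [0,[0,0,2],0],
    [0,[0,0,2],0],
  ],
)

```text
t: 40.55
tool_pos: [0.4956, 0.2785, 0.3654]
tool_rot: [2.324, 2.113, 0.001]
contact_force: [-2.1, 0.0, 2.5]
opening: -0.0
grip_force: 1.6
```

Call:
step_arm(
  commands=[
    [0,[0,0,2],0],
    [0,[0,0,2],0],
  ],
)

```text
t: 40.8
tool_pos: [0.4956, 0.2785, 0.3653]
tool_rot: [2.324, 2.113, 0.001]
contact_force: [-5.3, -2.2, 11.0]
opening: 0.0002
grip_force: 5.2
```

The fingertips are at z 0.192 with a stiff stop, so the lid is closed flat. I'll lift and go above the knob.

Call:
step_arm(
  commands=[
    [0,[0,0,1],0],
    [0,[0,0,1],0],
    [0,[0,0,-30],0],
    [30,[0,0,-80],0],
    [60,[-30,-40,-110],0],
    [60,[-90,-40,-110],0],
    [60,[-150,-40,-110],0],
    [60,[-200,-40,-110],0],
    [60,[-200,-40,-110],0],
  ],
)

```text
t: 41.92
tool_pos: [0.4364, 0.0807, 0.4728]
tool_rot: [2.329, 2.107, 0.001]
contact_force: [0.2, -0.3, 0.3]
opening: 0.0513
grip_force: 0.0
```

Run:
```python
from h import *
t=shot("top","top9"); 
c=cv2.resize(t[270:350,155:245],None,fx=6,fy=6,interpolation=cv2.INTER_CUBIC)
b=cv2.resize(t[180:350,115:295],(0,0),fx=1.4,fy=2.8)
cv2.imwrite("pics/c9.png",np.hstack([c[:476],b[:476]]))
print(proj("top",[[.395,.287,.172]]))
```

```text
[[194.5493451  314.71440909]]
```

View pics/c9.png

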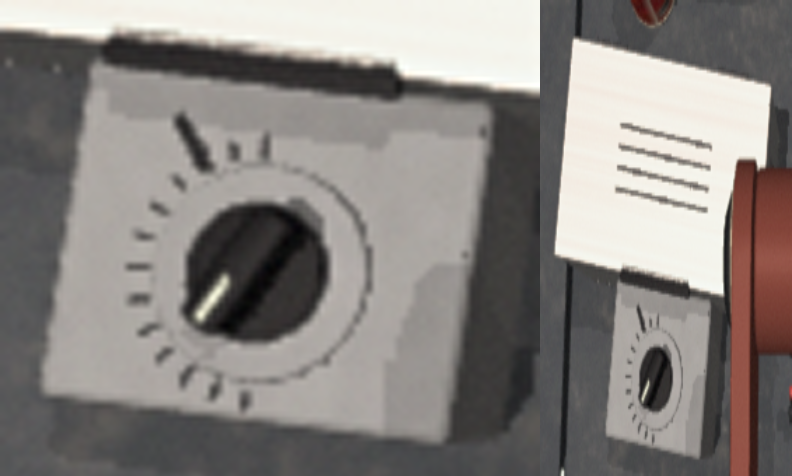

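Run:
```python
from h import *
f=lambda u,v,z: onz("top",155+u/6,270+v/6,z)
k=f(260,273,.128); k2=f(258,272,.140); print(k,k2)
a,b=f(228,280,.172),f(200,318,.172); d=b-a; ang=np.degrees(np.arctan2(d[1],d[0])); print("ptr",a,b,"ang",ang)
m=f(195,142,.128)-k; mang=np.degrees(np.arctan2(m[1],m[0])); print("mark",mang)
y=np.degrees(YAW)
print("timer now",np.radians((180+y-ang)%360),"mark timer",np.radians((180+y-mang)%360))
kk=(k+k2)/2; go(kk[0],kk[1],.168,ang-90)
go(kk[0],kk[1],.168,ang+90)
print(monitor.get_obs()["q"])
```

```text
[0.39495323 0.28874631 0.128     ] [0.39491769 0.28702125 0.14      ]
ptr [0.39143487 0.28959623 0.172     ] [0.37990966 0.29735234 0.172     ] ang 146.06065045345088
mark 29.327426142176744
timer now 0.4973533955725266 mark timer 2.5347325062733503
grasp [0.4367 0.082  0.3178] yang -5.63 shift [200.8 -61.9 149.8] turn -61.7
grasp [0.4367 0.082  0.3178] yang -5.63 shift [200.8 -61.9 149.8] turn 118.3
[ 1.76990642e-02 -4.29892843e-01  1.92081932e+00  1.73510873e-04
  1.64985451e+00  1.15917467e-01]
```

Knob axis at (0.395, 0.2875), as the box geometry predicts. The timer is at about 0.50 rad and the long mark reads 2.53, against 2.5 nominal. The lid lies flat.

Call:
step_arm(
  commands=[
    [60,[30,-10,0],-9],
    [60,[65,-20,0],-18],
    [60,[100,-30,0],-27],
    [60,[135,-42,0],-36],
    [60,[170,-52,0],-45],
    [60,[201,-62,0],-54],
    [60,[201,-62,0],-62],
    [60,[201,-62,50],-62],
    [60,[201,-62,90],-62],
    [60,[201,-62,90],-62],
    [60,[201,-62,90],-62],
  ],
)

```text
t: 43.35
tool_pos: [0.3942, 0.29, 0.3845]
tool_rot: [0.902, 3.008, 0.002]
contact_force: [0.4, 1.0, 0.1]
opening: 0.0508
grip_force: 0.0
```

Run:
```python
from h import *
go(.395,.2875,.168,56)
```

```text
grasp [0.3944 0.2901 0.2295] yang 56.62 shift [-1.9 -2.  61.5] turn 0.6
```

Call:
step_arm(
  commands=[
    [60,[-2,-2,30],0],
    [60,[-2,-2,55],0],
    [60,[-2,-2,61],0],
    [0,[-2,-2,61],0],
    [0,[-2,-2,61],0],
    [0,[-2,-2,61],0],
    [0,[-2,-2,61],0],
    [0,[-2,-2,61],0],
  ],
  squeeze=40,
)

```text
t: 44.35
tool_pos: [0.3958, 0.2879, 0.3244]
tool_rot: [0.902, 3.004, 0.015]
contact_force: [6.1, 9.1, -4.1]
opening: 0.0131
grip_force: 42.4
```

Run:
```python
from h import *
y=np.degrees(YAW)
go(.395,.2875,.168,180+y-np.degrees(2.5)-90)
```

```text
grasp [0.397  0.2891 0.1695] yang 56.56 shift [ 0.8 -2.4  1.4] turn 115.2
```

Call:
step_arm(
  commands=[
    [0,[0,2,0],0],
    [0,[0,2,0],10],
    [0,[0,2,0],20],
    [0,[0,2,0],30],
    [0,[0,2,0],40],
    [0,[0,2,0],50],
    [0,[0,2,0],60],
    [0,[0,2,0],70],
    [0,[0,2,0],80],
    [0,[0,2,0],90],
    [0,[0,2,0],100],
    [0,[0,2,0],100],
  ],
)

```text
t: 45.85
tool_pos: [0.3963, 0.2889, 0.3244]
tool_rot: [-2.883, -1.244, -0.008]
contact_force: [0.9, 4.7, 5.1]
opening: 0.0133
grip_force: 43.6
```

Run:
```python
from h import *
y=np.degrees(YAW)
go(.395,.2875,.168,180+y-np.degrees(2.5)-90)
```

```text
grasp [0.3969 0.2895 0.1694] yang -43.33 shift [-2.8 -0.   1.4] turn 15.4
```

Call:
step_arm(
  commands=[
    [0,[0,0,0],8],
    [0,[0,0,0],15.5],
    [0,[0,0,0],15.5],
    [0,[0,0,0],15.5],
    [20,[0,0,0],15.5],
    [25,[0,0,0],15.5],
    [60,[0,0,0],15.5],
    [60,[0,0,0],15.5],
    [60,[0,0,0],15.5],
  ],
)

```text
t: 46.98
tool_pos: [0.3956, 0.288, 0.3217]
tool_rot: [3.027, 0.841, -0.0]
contact_force: [0.1, 0.5, -0.6]
opening: 0.0517
grip_force: 0.0
```

Call:
step_arm(
  commands=[
    [60,[0,0,-30],0],
    [60,[0,0,-80],0],
    [60,[0,0,-120],0],
    [60,[-40,-40,-120],0],
    [60,[-80,-80,-120],0],
    [60,[-110,-110,-120],0],
    [60,[-140,-140,-120],0],
    [60,[-140,-140,-120],0],
  ],
)

```text
t: 47.98
tool_pos: [0.2016, 0.3361, 0.4421]
tool_rot: [-3.024, -0.847, -0.001]
contact_force: [-0.1, -0.2, -0.1]
opening: 0.051
grip_force: 0.0
```

Run:
```python
from h import *
go(.395,.2875,.168,0)
t=shot("top","top10")
c=cv2.resize(t[270:350,155:245],None,fx=6,fy=6,interpolation=cv2.INTER_CUBIC)
cv2.imwrite("pics/c10.png",np.hstack([c,cv2.resize(t[150:350,110:470],(250,480))]))
```

```text
grasp [0.2017 0.3362 0.2871] yang -58.69 shift [139.7 142.1 119.2] turn -58.7
```

View pics/c10.png

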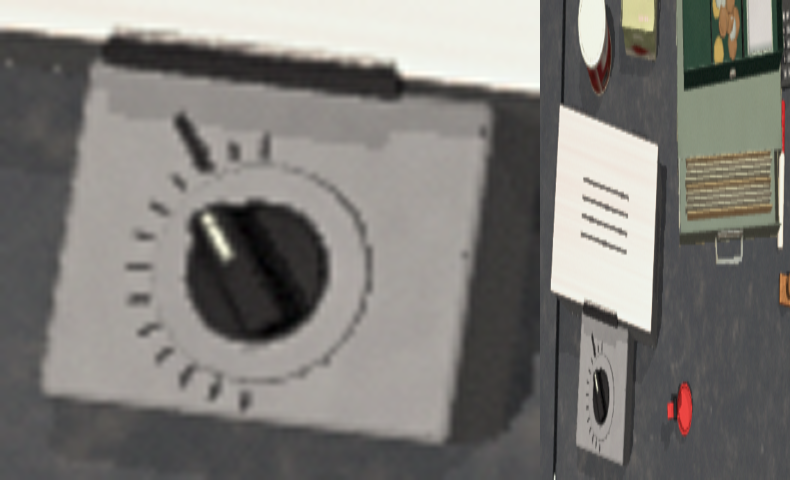

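The pointer line, crop (232,260) to (207,213), aims at the long mark and reads about 2.50 rad, agreeing with the tool's turn. The lid is flat and the arm is clear.

```bash
python3 -c "
from h import *
print(finish_job())"
```

```text
the job is handed in; nothing more can be done
None
```

All three dippers hang on the rail, the lid is closed, the timer is at the long mark (about 2.50 rad), the red look-alike and other items were left alone, and the job is handed in, with no verdict shown.

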